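Index the burette arm to the conical flask

TASK

Hook a fingertip under the pull ring of the burette arm's spring pin, lift the pin out of its hole, swing the arm one hole so that the nozzle at its end comes over the conical flask, and let the pin drop fully home in that hole. The ring is only hooked, never pinched between the fingers; don't swing the arm further than that next hole, and leave the glassware and everything else standing where it is.

Things in the scene. Friction and masses are not known exactly. Their poses are not given: they have to be found in the camera images.
- ring_bar (a point): Middle of the straight top bar (its centre line, 291 mm up when home) of the pin's pull ring, an upright D-shaped loop of 8 mm round steel bar, opening 64 mm wide, 50 mm tall. The bar is level and square to the arm; the opening faces along the arm: a finger sloping down and away from the robot enters it from the pivot's side. Frame: x along the arm away from the pivot, y along the bar, z up.
- ring_foot (a point): Middle of the ring's lower edge, 240 mm up when home, on the pin's axis, on top of the 22 mm pin head. The loop leans 29 degrees away from the pivot, so the top bar lies 28 mm further from the pivot than this. Below it: brass bush, then the arm, its top 210 mm up.
- pivot (a point): Point on the vertical pivot axis of the swing arm, at the arm's top face, 210 mm above the bench. The arm is a 26 mm wide aluminium bar on a column; the pin stands 130 mm from this axis, away from the robot, the nozzle 230 mm from it, with a glass tube above it up to 375 mm. Between pivot and pin nothing on the arm is higher than 230 mm.
- nozzle_tip (a point): Lower end of the glass burette nozzle at the outer end of the swing arm, 167 mm above the bench, pointing down. It starts over the white dish.
- flask_mouth (a point): Middle of the mouth of the conical glass flask (74 mm base, 148 mm tall, loose on the bench); it stands under the nozzle's place for one of the two holes next to the present one, about 96 mm from the nozzle, on either side.
- beaker: Straight glass beaker, 64 mm across and 85 mm tall, loose, under the nozzle's place for the other neighbouring hole. Origin: centre of its underside.
- dish: White porcelain dish, 66 mm across and 28 mm tall, loose, under the nozzle at the start. Origin: centre of its underside.
- pin (a joint): Lift of the index pin in m: 0 home in a hole, 0.014 its tip rests on the index plate between holes, 0.022 upper stop. A spring and its weight press it down with about 6 N at 0 and 9 N at the stop. Its tip is round, 10 mm thick; the holes are 14 mm wide, so within about 5 mm of a hole it drops in by itself. Below about 9 mm the arm is locked.
- swing (a joint): Angle of the swing arm in rad, positive anticlockwise from above; starts near 0 in the middle one of five holes, at -0.84, -0.42, 0, 0.42 and 0.84 (55 mm apart at the pin). With the pin up the arm turns with slight friction (about 1 N at the pin) and stays where it is left. In a hole it has about 0.015 rad of play.
- weigh_cup: White plastic weighing cup, 60 mm across, 22 mm tall, loose, a bystander near the stand. Origin: its underside or lower middle.
- dropper_jar: Amber glass jar with black cap, 38 mm across, 65 mm tall, loose, a bystander beside the stand's foot. Origin: its underside or lower middle.
- wash_bottle: White wash bottle with red cap, 66 mm across, 160 mm tall, loose, a bystander on the left. Origin: its underside or lower middle.
- reagent: Amber jar with label, 60 mm across, 100 mm tall, loose, a bystander on the right. Origin: its underside or lower middle.
- spatula: Steel lab spoon, 170 mm long, lying loose, a bystander. Origin: its underside or lower middle.
- bulb: Red pipette bulb, 52 mm across, 85 mm tall, loose, a bystander on the left. Origin: its underside or lower middle.
- mortar: White porcelain mortar, 90 mm across, 50 mm tall, loose, a bystander on the right. Origin: its underside or lower middle.
Not all that is in view belongs to the job. What is shaped like the part that bears flask_mouth but blue or purple is not meant.

How it is judged:
By the outcome, as a careful person would: the job done as asked, in the order asked, and still so for the second after the job is handed in, with the robot touching nothing.
It also fails if it takes over 35 s, if anything falls off the work surface, if the arm or the gripper's body presses on something with over 40 N, if the wrist force passes 120 N, or if a joint passes its speed limit or range.

ROBOT

A 6-joint arm with a two-finger parallel gripper is mounted at the origin on the work surface. World frame = base frame: x ahead of the robot, y to its left, z up, the work surface at z = 0. Lengths are in m, angles in degrees, forces in N, time in s.
With the tool pointing down it reaches from about 0.4 to 0.825 m from the base axis. Payload 7 kg.
Tool frame: the origin (TCP) lies midway between the tips of the shut fingers; the grasp point (between the pads) lies 19 mm behind it; z points along the fingers, y is the direction in which the jaws open and shut (so a half turn about z gives the same grasp; the last joint's range is limited). The gripper opens to 88 mm and grips with 3 to 60 N. Pads are 19 mm wide; open, the fingers measure 130 mm over their backs; the gripper's body (78 mm by 193 mm) begins 47 mm behind the grasp point.
Start: joints at [-46.92, 20.546, 0.682, 0, -70.136, -16.507], TCP at [0.302, -0.604, 0.227] pointing down, gripper open.
Joint ranges: [-176.03, 176.03], [-82.01, 121.73], [-58.28, 71.71], [-173.87, 95.51], [-174.79, -0.11], [-173.66, 173.66]. Speed limits (degrees/s): [136.94, 136.94, 172.46, 180, 180, 180].

INTERFACE

Orientations are given as a 3x3 rotation matrix whose columns are the frame's x, y, z axes.
In Python, from rig import robot gives the robot as it stands. Calls block until the motion is done:
- robot.goto(position, orientation): joint-space move of the TCP to a pose.
- robot.servo_line(position, ori=None, speed=0.15): straight line of the TCP; ori=None keeps the orientation; speed is the mean speed in m/s.
- robot.movej(angles): joint-space move.
- robot.move_gripper(opening): opening from 0.0 (shut) to 1.0 (fully open); the grip force is fixed at half the most; returns when the fingers have stopped.
- robot.dwell(seconds).
- robot.ik(position, orientation): joint angles nearest the present ones, or None.
- robot.grab_frame(name): name is "scene" or "side" or "wrist"; returns (picture, depth): 480x640x3 uint8, red, green, blue; 480x640 float32, m along the optical axis (not along the pixel's ray), 0 where there is no reading.
- robot.camera_info(name): a dict with "vfov" (degrees; the focal length in pixels is half the picture's height over the tangent of half this angle, whatever the lens; pixels are square), "cx", "cy" (the principal point, pixels), "view" (4x4, takes a point from world to camera coordinates); the wrist camera has in their place "T_tool_cam" (4x4, takes a point from camera to tool coordinates, whose origin is the TCP and whose axes are the flange's). Camera axes: x right, y down, z forward; pixel columns grow to the right and rows downward; lengths in m; the calibration is good to about 2 mm. A picture is of the moment at which its call begins: read the wrist's pose just before it. camera_info takes no time and is no camera call.
A pose or a line that the arm cannot do raises robot.Unreachable and nothing moves.
- robot.job_done(): hands the job in, once; it reports no verdict.
Readings, each from a call of its own:
- robot.read_t(): time.
- robot.read_qpos(): joint angles.
- robot.read_qvel(): joint speeds.
- robot.read_effort(): joint torques, N m.
- robot.read_position(): TCP position.
- robot.read_tcp_rot(): TCP orientation.
- robot.read_force(): force on the tool from outside, world axes, zero at the start.
- robot.read_ft_torque(): the same for the moment, N m.
- robot.read_grip_width(): opening from 0.0 (shut) to 1.0 (fully open).
Only numpy, scipy, OpenCV 4.12 (cv2) and the standard library are available. Lean on these libraries where they do the work, as an engineer would, in place of code of your own. Each camera call takes 0.05 s, during which the arm holds its last target.

## Working session

There is one attempt and no reset: what is moved stays moved. The work goes in short steps, each a Python script; the robot and the scene stay as the last script left them, time stands still between calls to the robot, and variables do not carry over. Pictures are saved under pics/ and viewed, and the job is handed in when it is done.

```bash
ls; mkdir -p pics
python3 - <<'E'
from rig import robot
import cv2,numpy as np
print(robot.read_t())
for n in("scene","side","wrist"):
    im,d=robot.grab_frame(n); cv2.imwrite(f"pics/{n}0.png",im[:,:,::-1]); np.save(f"pics/{n}0.npy",d)
    print(n,robot.camera_info(n))
E
```

```text
pics
0.0
scene {'vfov': 52.246203092512815, 'cx': 313.5480887392721, 'cy': 235.71202061512403, 'view': array([[ 0.25263419,  0.96755163, -0.00445099, -0.15165857],
       [ 0.69259556, -0.18404978, -0.69745041, -0.2559391 ],
       [-0.67563848,  0.17311709, -0.71661922,  1.58978352],
       [ 0.        ,  0.        ,  0.        ,  1.        ]])}
side {'vfov': 44.286939133866156, 'cx': 310.6979318873199, 'cy': 228.29589030570938, 'view': array([[-0.85085273, -0.52538181, -0.00485784,  0.49369199],
       [-0.36742364,  0.60159864, -0.70928058,  0.33211534],
       [ 0.37556558, -0.60170843, -0.70490954,  1.33041302],
       [ 0.        ,  0.        ,  0.        ,  1.        ]])}
wrist {'vfov': 69.67059914450057, 'cx': 321.3545012844297, 'cy': 242.688941602766, 'T_tool_cam': array([[-7.19597646e-04, -9.63193296e-01, -2.68808772e-01,
         7.05629194e-02],
       [ 9.99999740e-01, -6.81145086e-04, -2.36313263e-04,
        -4.64266380e-05],
       [ 4.45175764e-05, -2.68808873e-01,  9.63193536e-01,
        -1.58646076e-01],
       [ 0.00000000e+00,  0.00000000e+00,  0.00000000e+00,
         1.00000000e+00]])}
```

View pics/scene0.png

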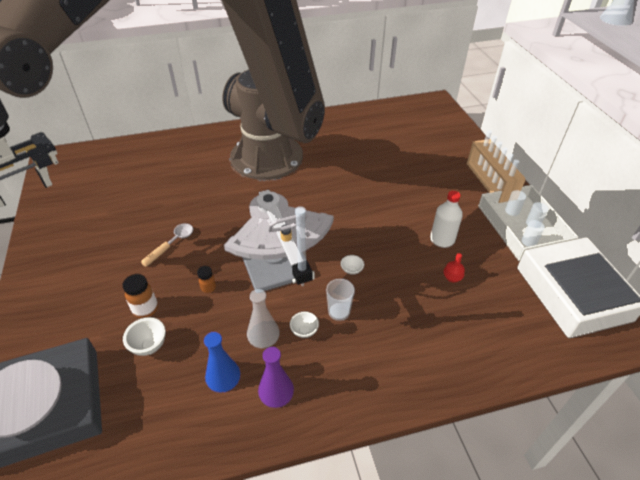

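View pics/side0.png

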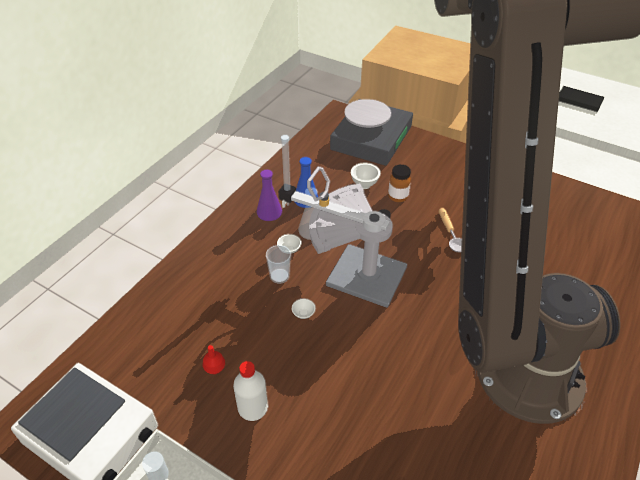

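View pics/wrist0.png

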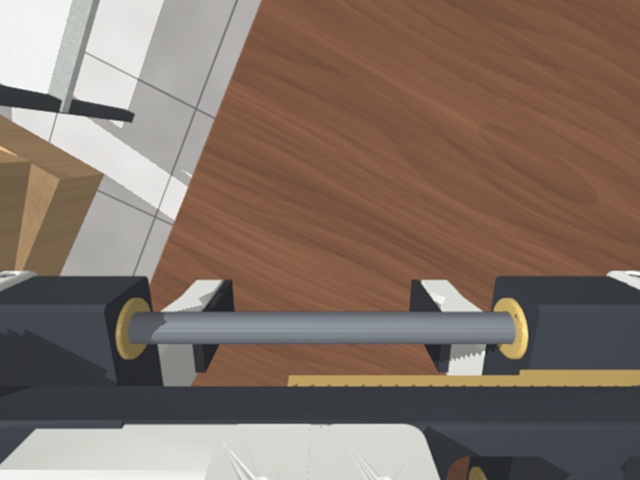

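Run:
```python
import cv2
a=cv2.imread("pics/scene0.png")[180:350,200:400]; cv2.imwrite("pics/c1.png",cv2.resize(a,None,fx=4,fy=3.5 if 0 else 3.5,interpolation=cv2.INTER_CUBIC)[:600,:800])
a=cv2.imread("pics/side0.png")[125:295,250:450]; cv2.imwrite("pics/c2.png",cv2.resize(a,None,fx=4,fy=3.5,interpolation=cv2.INTER_CUBIC)[:600,:800])
```

```text
(no output)
```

View pics/c1.png

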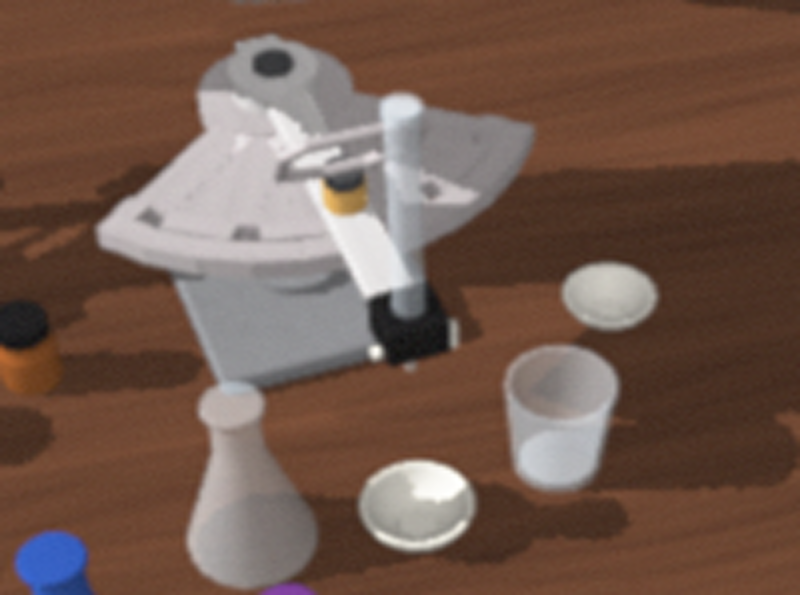

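View pics/c2.png

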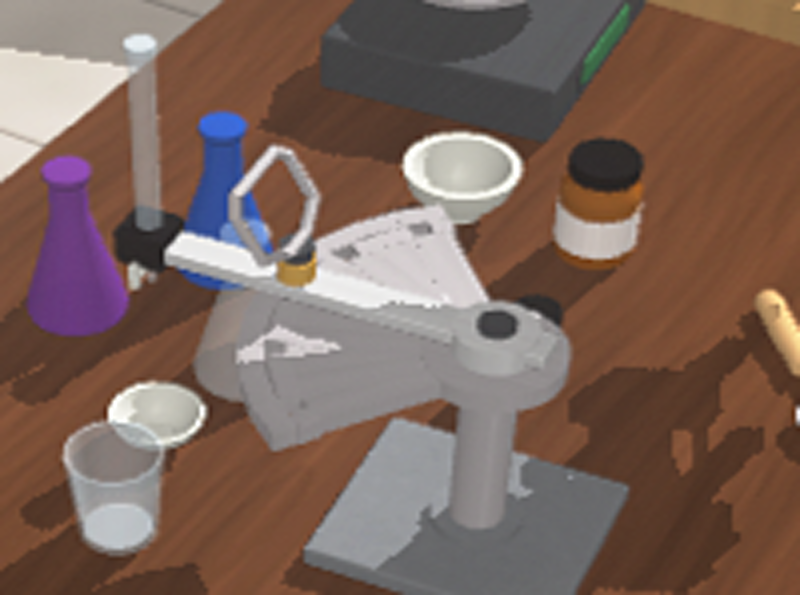

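```bash
cat > h.py <<'E'
import numpy as np,cv2
from rig import robot
from scipy.optimize import least_squares
class Cam:
    def __init__(s,n):
        i=robot.camera_info(n); s.f=240/np.tan(np.radians(i['vfov'])/2); s.cx,s.cy=i['cx'],i['cy']
        if 'view' in i: s.V=i['view']
        else:
            T=np.eye(4);T[:3,:3]=robot.read_tcp_rot();T[:3,3]=robot.read_position()
            s.V=np.linalg.inv(T@i['T_tool_cam'])
    def proj(s,P):
        c=s.V[:3,:3]@np.asarray(P)+s.V[:3,3]; return np.array([s.cx+s.f*c[0]/c[2],s.cy+s.f*c[1]/c[2]])
    def ray_z(s,u,v,z):
        R=s.V[:3,:3];o=-R.T@s.V[:3,3];d=R.T@np.array([(u-s.cx)/s.f,(v-s.cy)/s.f,1]);return o+d*(z-o[2])/d[2]
    def depthpt(s,u,v,d):
        R=s.V[:3,:3]; return R.T@(np.array([(u-s.cx)/s.f,(v-s.cy)/s.f,1])*d-s.V[:3,3])
def tri(cams,uvs):
    r=least_squares(lambda P:np.concatenate([c.proj(P)-u for c,u in zip(cams,uvs)]),[0.6,0,0.2]); return r.x,np.abs(r.fun).max()
E
python3 - <<'E'
from h import *
A,B=Cam("scene"),Cam("side")
s=lambda x,y:(200+x/4,180+y/3.5)
t=lambda x,y:(250+x/4,125+y/3.5)
np.set_printoptions(precision=4,suppress=True)
for n,a,b in [("pivotcap",s(273,63),t(497,324)),("bush",s(345,192),t(297,265)),("tubetop",s(403,103),t(141,44)),("ring R",s(280,165),t(276,150)) ,("flaskmouth",s(232,403),t(245,235))]:
    P,e=tri((A,B),(a,b)); print(n,P,e)
for n,a,z in [("flaskmouth",s(232,403),.148),("dish",s(417,490),.028),("beaker",s(560,375),.085)]: print(n,A.ray_z(*a,z))
E
```

```text
pivotcap [ 0.445  -0.0662  0.2167] 0.16086523217165904
bush [ 0.5738 -0.0524  0.2197] 0.31104709399414787
tubetop [ 0.6714 -0.0403  0.3768] 0.1699363536176861
ring R [ 0.6082 -0.0882  0.2836] 0.5323506513216785
flaskmouth [ 0.6602 -0.1339  0.1472] 0.05768898681674273
flaskmouth [ 0.6608 -0.1341  0.148 ]
dish [ 0.6645 -0.0385  0.028 ]
beaker [0.6372 0.0526 0.085 ]
```

```bash
cat >> h.py <<'E'
np.set_printoptions(precision=3,suppress=True)
PIV=np.array([0.445,-0.0662]); YAW0=np.arctan2(.0259,.2264)
def pose(s,z,yaw,a,sgn=-1):
    "tcp at distance s from pivot, height z, arm yaw, slope a (rad)"
    p=np.array([PIV[0]+s*np.cos(yaw),PIV[1]+s*np.sin(yaw),z])
    zz=np.array([np.cos(a)*np.cos(yaw),np.cos(a)*np.sin(yaw),-np.sin(a)])
    y=sgn*np.array([-np.sin(yaw),np.cos(yaw),0]); return p,np.stack([np.cross(y,zz),y,zz],1)
E
python3 - <<'E'
from h import *
print(YAW0,robot.read_tcp_rot(),robot.read_force(),robot.read_grip_width())
for sg in(-1,1):
  for a in (35,40,45,50,55,60):
    ar=np.radians(a); c=np.array([.144,.2655]); d=np.array([np.cos(ar),-np.sin(ar)])
    out=[]
    for back,dy in((-.02,0),(.07,0),(.12,0),(.18,0),(-.02,-.42),(.07,-.42),(.12,-.42)):
        q=c-d*back; r=robot.ik(*pose(q[0],q[1],YAW0+dy,ar,sg)); out.append(None if r is None else np.round(r).astype(int).tolist())
    print(sg,a,out)
E
```

```text
0.11390412035266581 [[-0.894 -0.447 -0.001]
 [-0.447  0.894  0.001]
 [ 0.     0.001 -1.   ]] [-0.218 -0.4    0.137] 1.0012705669822979
-1 35 [None, None, [-165, -77, -34, -136, -171, 129], [-169, -70, -31, -131, -175, 136], None, None, None]
-1 40 [None, None, [-165, -77, -30, -138, -171, 126], [26, -38, -57, 34, -27, 47], None, None, None]
-1 45 [None, [16, -19, -56, 35, -11, 49], [21, -26, -52, 28, -23, 54], [27, -34, -49, 25, -35, 54], None, None, [139, -75, -54, 34, -149, -43]]
-1 50 [[7, -6, -56, 52, 0, 38], [19, -18, -47, 21, -23, 60], [22, -23, -44, 19, -32, 62], [26, -30, -41, 18, -42, 61], None, [18, -17, -55, 53, -27, 12], [26, -22, -52, 45, -39, 15]]
-1 55 [[17, -5, -44, 19, -18, 63], [20, -15, -39, 14, -32, 67], [21, -20, -36, 13, -40, 68], [24, -25, -33, 13, -49, 67], [8, -5, -54, 58, -17, 12], [21, -15, -47, 38, -35, 24], [26, -19, -44, 35, -44, 26]]
-1 60 [[17, -3, -37, 12, -27, 71], [19, -12, -32, 9, -40, 72], [20, -16, -30, 9, -47, 72], [21, -20, -26, 9, -56, 72], [14, -3, -45, 36, -27, 29], [21, -12, -39, 28, -42, 34], [24, -16, -36, 26, -50, 35]]
1 35 [None, None, 
[... 281 characters left out ...]
, -35, -126], None, None, [139, -75, -54, 34, -149, 137]]
1 50 [[7, -6, -56, 52, 0, -142], [19, -18, -47, 21, -23, -120], [22, -23, -44, 19, -32, -118], [26, -30, -41, 18, -42, -119], None, [18, -17, -55, 53, -27, -168], [-163, -82, -14, -119, -156, -58]]
1 55 [[17, -5, -44, 19, -18, -117], [20, -15, -39, 14, -32, -113], [21, -20, -36, 13, -40, -112], [24, -25, -33, 13, -49, -113], [8, -5, -54, 58, -17, -168], [21, -15, -47, 38, -35, -156], [-165, -82, -10, -122, -159, -62]]
1 60 [[17, -3, -37, 12, -27, -109], [19, -12, -32, 9, -40, -108], [20, -16, -30, 9, -47, -108], [21, -20, -26, 9, -56, -108], [14, -3, -45, 36, -27, -151], [21, -12, -39, 28, -42, -146], [-166, -81, -6, -127, -161, -66]]
```

Run:
```python
from h import *
a=np.radians(55);c=np.array([.144,.2655]); d=np.array([np.cos(a),-np.sin(a)])
for dz in(0,.03,.05):
  for k in np.linspace(0,1,5):
    q=c+d*.027; r=robot.ik(*pose(q[0],q[1]+dz,YAW0-.42*k,a)); print(dz,k,r)
A=robot.read_position()
robot.servo_line([A[0],A[1],.42],speed=.25)
robot.move_gripper(0)
q=c-d*.18; print(robot.ik(*pose(q[0],q[1],YAW0,a)))
robot.goto(*pose(q[0],q[1],YAW0,a))
print(robot.read_t(),robot.read_position(),robot.read_force(),robot.read_grip_width())
for n in("scene","side","wrist"):
    im,_=robot.grab_frame(n); cv2.imwrite(f"pics/{n}1.png",im[:,:,::-1])
```

```text
0 0.0 [ 16.49   -4.524 -44.308  20.319 -16.606  62.274]
0 0.25 [ 14.13   -4.567 -48.595  33.829 -14.041  45.744]
0 0.5 [ 10.799  -4.519 -51.673  46.386 -12.851  30.866]
0 0.75 [  7.929  -4.431 -53.392  55.782 -13.355  18.817]
0 1.0 [  6.467  -4.312 -54.108  61.142 -15.452   9.717]
0.03 0.0 [ 17.202  -6.267 -40.096  16.161 -22.443  66.227]
0.03 0.25 [ 16.215  -6.333 -43.599  26.054 -20.701  52.452]
0.03 0.5 [ 14.65   -6.299 -46.339  35.145 -20.081  39.793]
0.03 0.75 [ 13.062  -6.199 -48.21   42.593 -20.645  28.751]
0.03 1.0 [ 11.91   -6.051 -49.315  47.968 -22.312  19.436]
0.05 0.0 [ 17.457  -7.266 -37.54   14.402 -25.93   68.006]
0.05 0.25 [ 16.906  -7.343 -40.712  22.998 -24.481  55.329]
0.05 0.5 [ 15.888  -7.319 -43.271  30.902 -24.042  43.546]
0.05 0.75 [ 14.768  -7.22  -45.126  37.558 -24.631  33.016]
0.05 1.0 [ 13.869  -7.064 -46.327  42.656 -26.175  23.841]
[ 23.559 -24.757 -32.797  12.886 -48.883  67.357]
4.5417 [ 0.486 -0.062  0.413] [ 0.392  0.992 -0.003] -8.860562470949823e-05
```

Run:
```python
import cv2
a=cv2.imread("pics/side1.png")[80:280,240:480]; cv2.imwrite("pics/c3.png",cv2.resize(a,None,fx=3,fy=3,interpolation=cv2.INTER_CUBIC))
```

```text
(no output)
```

View pics/c3.png

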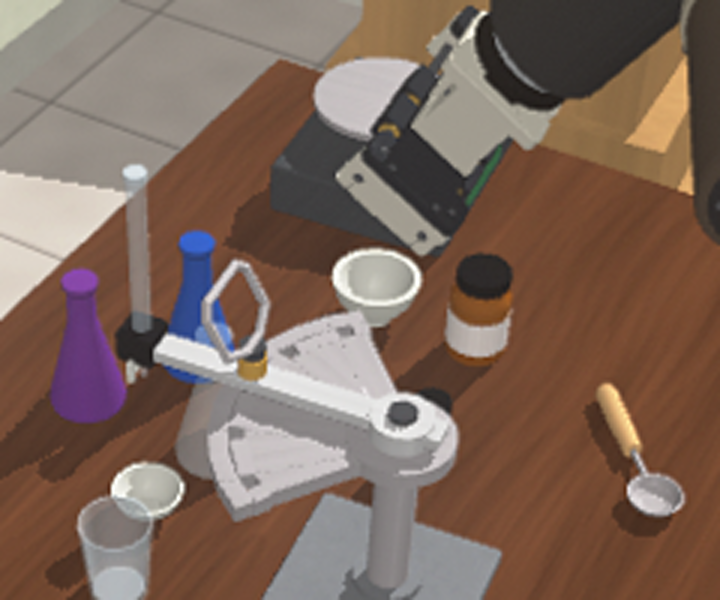

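View pics/wrist1.png

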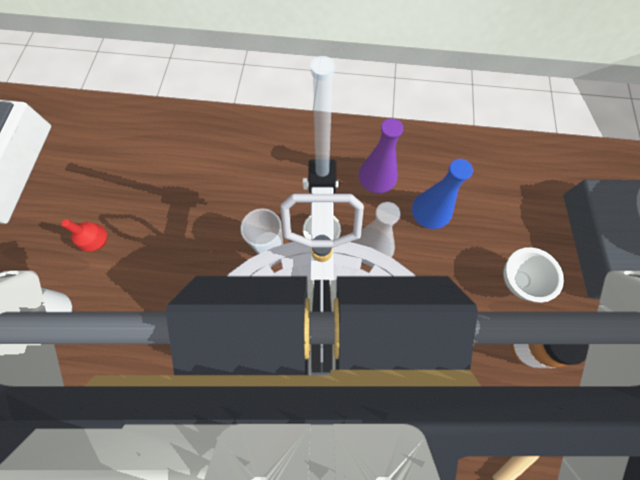

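View pics/scene1.png

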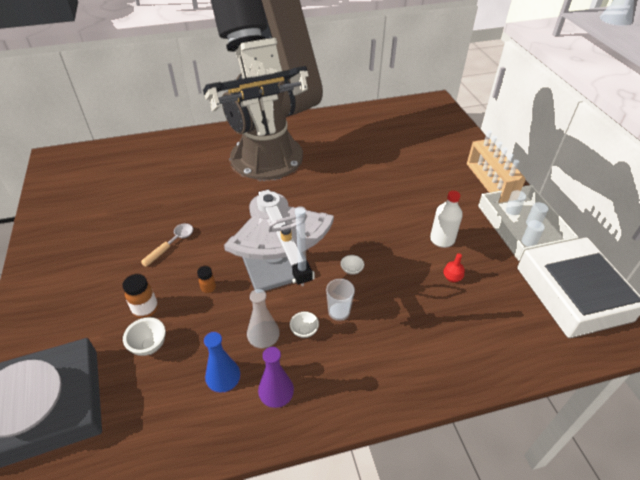

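Run:
```python
from h import *
R=robot.read_tcp_rot();p=robot.read_position()
for n,c0 in(("scene",(180,30)),("side",(320,60))):
    c=Cam(n); im=cv2.imread(f"pics/{n}1.png")[c0[1]:c0[1]+150,c0[0]:c0[0]+200]
    im=cv2.resize(im,None,fx=4,fy=4,interpolation=cv2.INTER_CUBIC)
    for dz,col in((0,(0,0,255)),(-.019,(0,255,0)),(-.066,(255,0,0))):
        u=c.proj(p+R[:,2]*dz); print(n,dz,u); cv2.circle(im,tuple(int(x) for x in (u-c0)*4),4,col,-1)
    cv2.imwrite(f"pics/{n}_tcp.png",im)
W=Cam("wrist")
for y in(-.036,0,.036):
    P,_=pose(.158,.291,YAW0,0); print(W.proj(P+y*np.array([-np.sin(YAW0),np.cos(YAW0),0])))
P,_=pose(.13,.24,YAW0,0);print(W.proj(P))
```

```text
scene 0 [267.058 135.241]
scene -0.019 [264.808 125.482]
scene -0.066 [259.16  100.979]
side 0 [362.641 145.618]
side -0.019 [367.868 140.971]
side -0.066 [381.33  129.003]
[359.358 199.38 ]
[321.227 199.456]
[283.091 199.531]
[321.307 245.141]
```

View pics/scene_tcp.png

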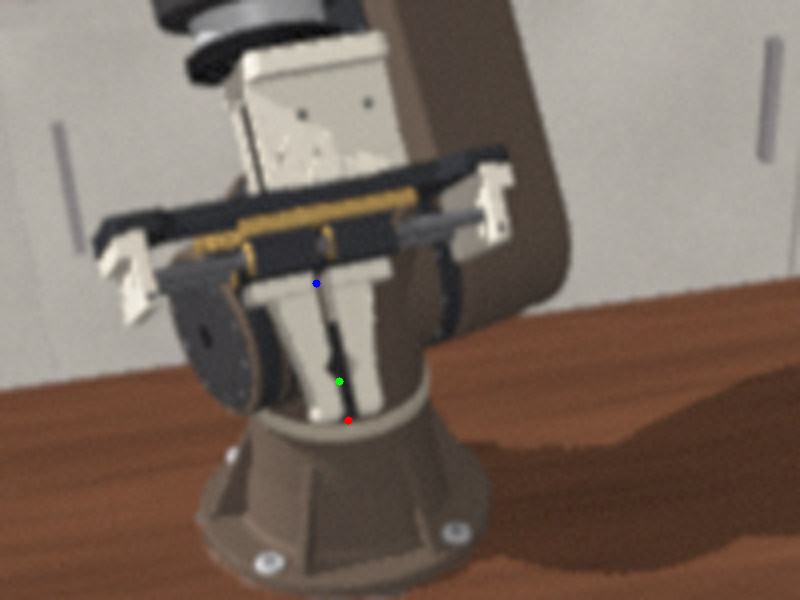

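View pics/side_tcp.png

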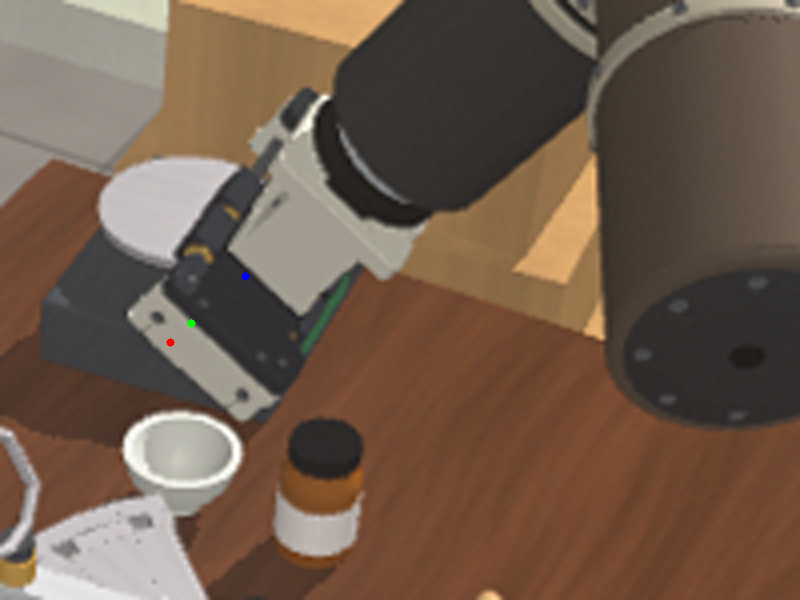

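Run:
```python
from h import *
a=np.radians(55);c=np.array([.144,.2655]); d=np.array([np.cos(a),-np.sin(a)])
for b,v in((-.03,.15),(.0,.08),(.027,.06)):
    q=c+d*b; robot.servo_line(pose(q[0],q[1],YAW0,a)[0],speed=v); print(b,robot.read_t(),robot.read_force())
for n in("scene","side"):
    im,_=robot.grab_frame(n); cv2.imwrite(f"pics/{n}2.png",im[:,:,::-1])
    x,y=(220,150) if n=="scene" else (250,110)
    cv2.imwrite(f"pics/{n}2c.png",cv2.resize(im[y:y+150,x:x+200,::-1],None,fx=4,fy=4,interpolation=cv2.INTER_CUBIC))
```

```text
-0.03 5.8417 [-0.011  0.423  0.911]
0.0 6.3667 [ 0.505  0.681 -0.365]
0.027 6.9667 [-0.032 -0.542  0.426]
```

View pics/scene2c.png

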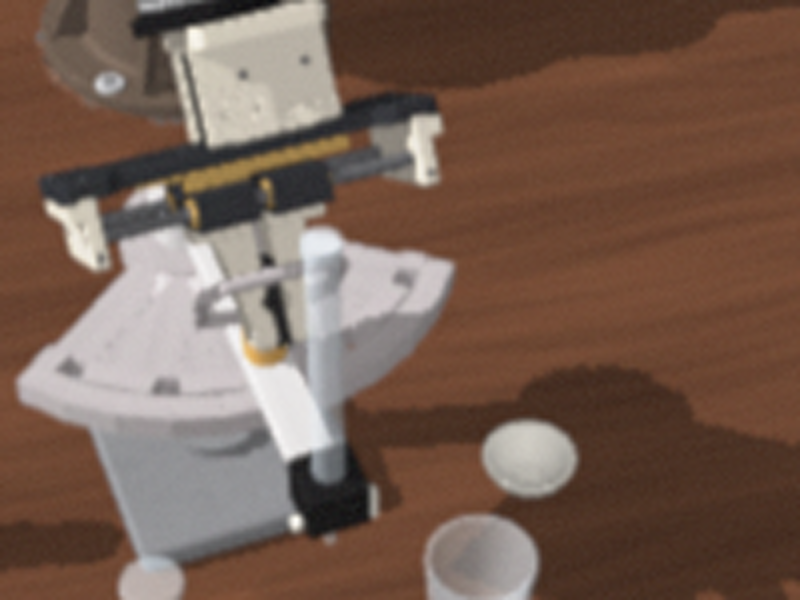

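View pics/side2c.png

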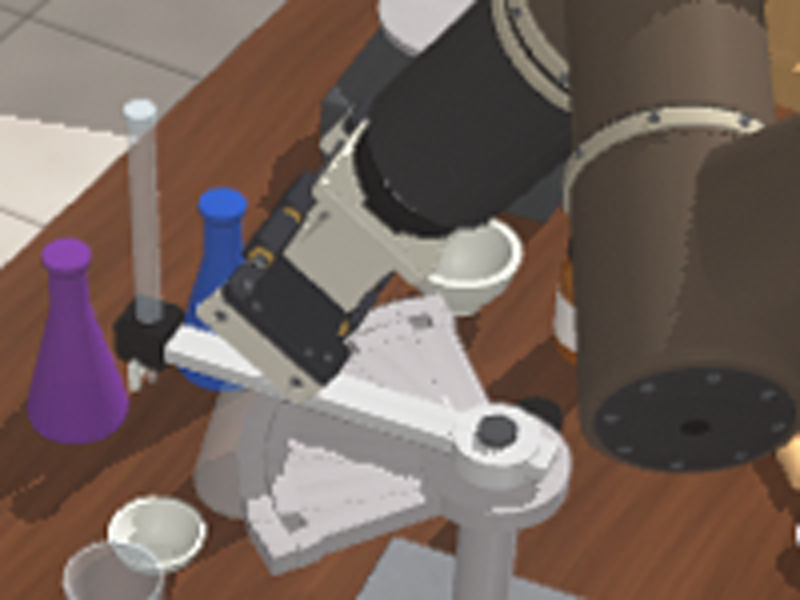

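Run:
```python
from h import *
p0=robot.read_position()
contact=None
for k in range(1,14):
    dz=.003*k
    robot.servo_line(p0+[0,0,dz],speed=.06); f=robot.read_force(); print(round(dz,4),robot.read_t(),f, robot.read_position()-p0)
    if f[2]<-3: break
```

```text
0.003 7.3167 [-0.755 -0.715 -0.05 ] [0.    0.    0.004]
0.006 7.5667 [-0.215  0.164 -0.752] [0.    0.    0.006]
0.009 7.8167 [-0.125  0.178  0.148] [0.    0.    0.009]
0.012 8.0667 [-0.783 -0.311  0.531] [0.    0.    0.012]
0.015 8.3167 [ 0.058 -0.35   0.368] [0.    0.    0.015]
0.018 8.5667 [-0.046 -0.135  0.275] [0.    0.    0.018]
0.021 8.8167 [-3.385 -0.066 -2.403] [-0.001 -0.     0.02 ]
0.024 9.0667 [-5.348 -1.297 -6.009] [-0.001 -0.     0.022]
```

Run:
```python
from h import *
a=np.radians(55);c=np.array([.144,.2655]); d=np.array([np.cos(a),-np.sin(a)]);q=c+d*.027
p0=pose(q[0],q[1],YAW0,a)[0]
for dz in(.028,.033,.037,.040):
    robot.servo_line(p0+[0,0,dz],speed=.06); f=robot.read_force(); print(round(dz,4),robot.read_t(),f, robot.read_position()-p0)
for n in("scene","side"):
    im,_=robot.grab_frame(n); cv2.imwrite(f"pics/{n}3.png",im[:,:,::-1])
    x,y=(220,150) if n=="scene" else (250,110)
    cv2.imwrite(f"pics/{n}3c.png",cv2.resize(im[y:y+150,x:x+200,::-1],None,fx=4,fy=4,interpolation=cv2.INTER_CUBIC))
```

```text
0.028 9.3167 [-6.683  0.239 -6.282] [-0.001 -0.001  0.027]
0.033 9.5667 [-8.617  0.023 -7.786] [-0.001 -0.001  0.032]
0.037 9.8167 [-6.958 -1.087 -7.431] [-0.001 -0.001  0.036]
0.04 10.0667 [-7.208 -1.438 -8.118] [-0.001 -0.001  0.039]
```

View pics/scene3c.png

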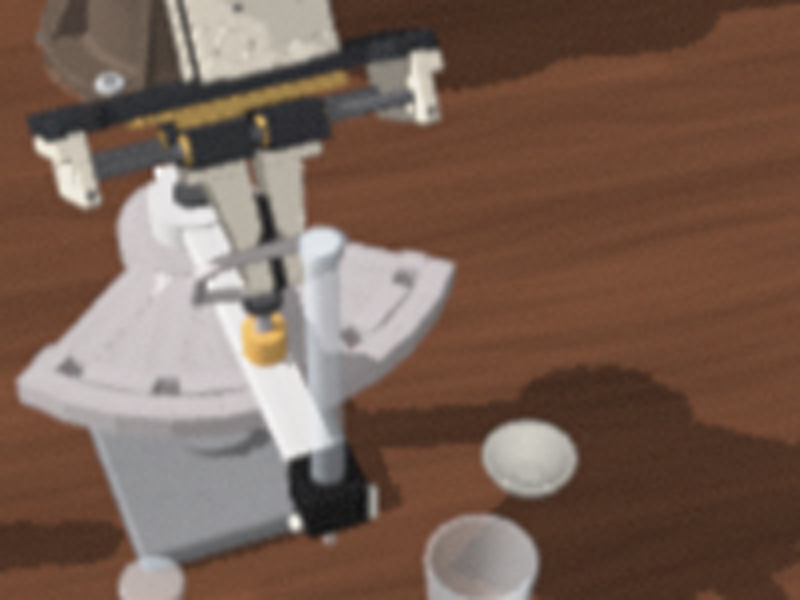

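Run:
```python
from h import *
a=np.radians(55);c=np.array([.144,.2655]); d=np.array([np.cos(a),-np.sin(a)]);q=c+d*.027
for k in np.linspace(0,1,8)[1:]:
    p,R=pose(q[0],q[1]+.040,YAW0-.41*k,a)
    robot.servo_line(p,ori=R,speed=.04); f=robot.read_force(); print(round(-.41*k,3),robot.read_t(),f,robot.read_position()-p)
    if abs(f[2])<3 or np.linalg.norm(f)>30: print("stop");break
for n in("scene","side"):
    im,_=robot.grab_frame(n); cv2.imwrite(f"pics/{n}4.png",im[:,:,::-1])
    x,y=(200,150) if n=="scene" else (250,110)
    cv2.imwrite(f"pics/{n}4c.png",cv2.resize(im[y:y+150,x:x+200,::-1],None,fx=4,fy=4,interpolation=cv2.INTER_CUBIC))
```

```text
-0.059 10.55 [-8.156 -0.702 -8.069] [-0.001 -0.001 -0.001]
-0.117 10.9333 [-7.703 -0.472 -8.727] [-0.001 -0.001 -0.001]
-0.176 11.3167 [-8.798  0.127 -8.747] [-0.001 -0.001 -0.001]
-0.234 11.7 [-9.507  0.209 -8.367] [-0.001 -0.001 -0.001]
-0.293 12.0833 [-10.385   1.378  -9.689] [-0.001 -0.001 -0.001]
-0.351 12.4667 [-11.064   2.725  -7.365] [-0.002 -0.001 -0.002]
-0.41 12.85 [-10.524   4.401  -7.947] [-0.001 -0.    -0.002]
```

View pics/scene4c.png

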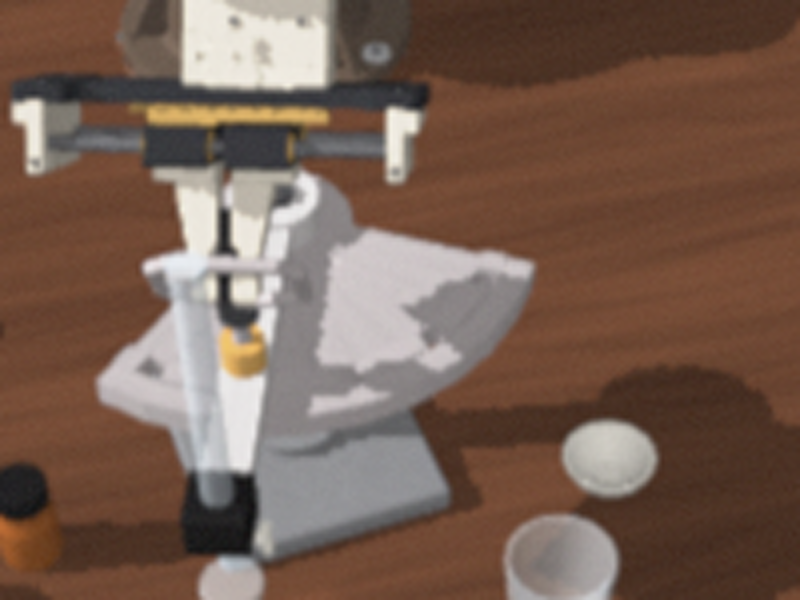

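View pics/side4c.png

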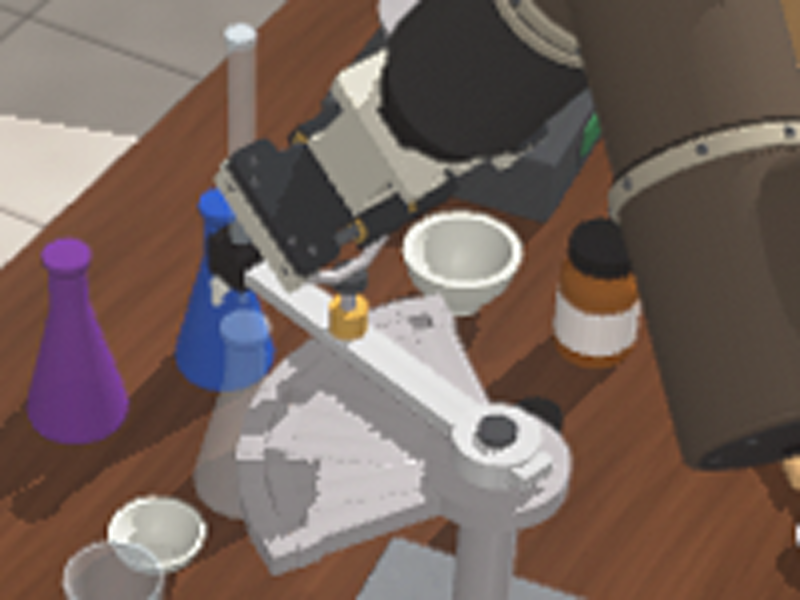

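Run:
```python
from h import *
A,B=Cam("scene"),Cam("side")
for a,b in [((200+187/4,150+262/4),(250+240/4,110+33/4))]:
    P,e=tri((A,B),(a,b)); y=np.arctan2(P[1]-PIV[1],P[0]-PIV[0]); print("tube",P,e,y-YAW0)
P,e=tri((A,B),((200+243/4,150+345/4),(250+348/4,110+312/4)));y=np.arctan2(P[1]-PIV[1],P[0]-PIV[0]); print("bush",P,e,y-YAW0, "orig",np.arctan2(-.0524-PIV[1],.5738-PIV[0])-YAW0)
for n,c in(("scene",A),("side",B)):
  for da in(-.36,-.38,-.40,-.42,-.44,-.46):
    print(n,da,c.proj(pose(.2278,.3768,YAW0+da,0)[0]))
```

```text
tube [ 0.663 -0.134  0.377] 0.06440548843363558 -0.41684161919640517
bush [ 0.568 -0.105  0.224] 0.11177993169764022 -0.4213278292898147 orig -0.007168447703530201
scene -0.36 [254.247 215.464]
scene -0.38 [251.621 215.471]
scene -0.4 [249.001 215.443]
scene -0.42 [246.388 215.378]
scene -0.44 [243.784 215.277]
scene -0.46 [241.19 215.14]
side -0.36 [306.103 120.791]
side -0.38 [307.509 120.018]
side -0.4 [308.937 119.263]
side -0.42 [310.386 118.527]
side -0.44 [311.856 117.809]
side -0.46 [313.346 117.111]
```

Run:
```python
from h import *
a=np.radians(55);c=np.array([.144,.2655]); d=np.array([np.cos(a),-np.sin(a)]);q=c+d*.027
for dz in(.034,.028,.022,.016,.008):
    p,R=pose(q[0],q[1]+dz,YAW0-.415,a)
    robot.servo_line(p,ori=R,speed=.05); f=robot.read_force(); print(dz,robot.read_t(),f,robot.read_position()-p)
for n in("scene","side"):
    im,_=robot.grab_frame(n); cv2.imwrite(f"pics/{n}5.png",im[:,:,::-1])
    x,y=(200,150) if n=="scene" else (250,110)
    cv2.imwrite(f"pics/{n}5c.png",cv2.resize(im[y:y+150,x:x+200,::-1],None,fx=4,fy=4,interpolation=cv2.INTER_CUBIC))
```

```text
0.034 13.225 [-13.072   4.664  -8.144] [-0.001 -0.    -0.002]
0.028 13.4917 [-14.047   5.492  -6.953] [-0.001 -0.    -0.001]
0.022 13.7583 [-10.253   3.567  -5.705] [-0.  0. -0.]
0.016 14.025 [-0.77   1.038 -3.682] [0.001 0.001 0.002]
0.008 14.3333 [-0.717  0.886  0.596] [ 0.001 -0.     0.002]
```

View pics/scene5c.png

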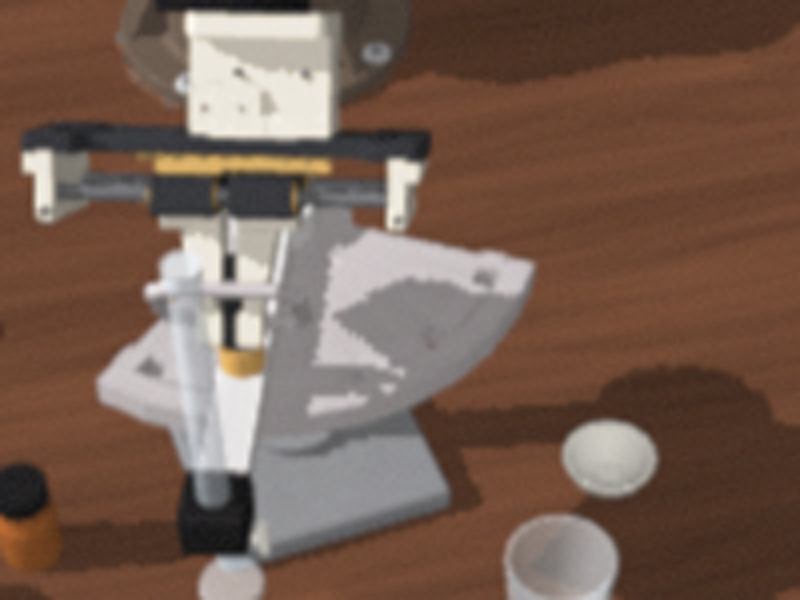

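Run:
```python
from h import *
a=np.radians(55);c=np.array([.144,.2655]); d=np.array([np.cos(a),-np.sin(a)]);q=c+d*.027+[0,.006]
p,R=pose(q[0],q[1],YAW0-.415,a); robot.servo_line(p,ori=R,speed=.05)
for b,v in((.03,.06),(.08,.1),(.17,.15)):
    g=q-d*b; robot.servo_line(pose(g[0],g[1],YAW0-.415,a)[0],speed=v); print(b,robot.read_t(),robot.read_force())
for n in("scene","side","wrist"):
    im,_=robot.grab_frame(n); cv2.imwrite(f"pics/{n}6.png",im[:,:,::-1])
    x,y=dict(scene=(200,180),side=(250,110),wrist=(220,130))[n]
    cv2.imwrite(f"pics/{n}6c.png",cv2.resize(im[y:y+150,x:x+200,::-1],None,fx=4,fy=4,interpolation=cv2.INTER_CUBIC))
W=Cam("wrist"); A,B=Cam("scene"),Cam("side")
for da in (-.41,-.42,-.43):
  for n,cc,o in(("scene",A,(200,180)),("side",B,(250,110)),("wrist",W,(220,130))):
    print(da,n,[((cc.proj(pose(s,z,YAW0+da,0)[0])-o)*4) for s,z in((.158,.291),(.158,.300),(.13,.24),(.2278,.3768),(.23,.167))])
```

```text
0.03 15.3333 [ 0.129 -0.234 -0.482]
0.08 15.9833 [ 0.246  0.261 -0.324]
0.17 16.7333 [-0.014 -0.625 -0.459]
-0.41 scene [array([227.596, 171.093]), array([225.979, 157.843]), array([242.743, 203.877]), array([190.774, 141.658]), array([231.72 , 443.956])]
-0.41 side [array([316.167, 205.303]), array([316.424, 193.421]), array([345.85 , 292.777]), array([238.635,  35.57 ]), array([238.373, 303.642])]
-0.41 wrist [array([404.168, 310.15 ]), array([404.17 , 291.551]), array([404.872, 505.992]), array([ 401.686, -273.999]), array([402.749, 270.995])]
-0.42 scene [array([224.387, 171.001]), array([222.749, 157.751]), array([240.249, 203.803]), array([185.552, 141.51 ]), array([227.23 , 443.804])]
-0.42 side [array([318.112, 204.217]), array([318.378, 192.336]), array([347.415, 291.86 ]), array([241.544,  34.107]), array([241.027, 302.123])]
-0.42 wrist [array([411.571, 310.143]), array([411.792, 291.544]), array([410.254, 505.986]), array([ 414.963, -274.004]), array([410.037, 270.988])]
-0.43 scene [array([221.183, 170.886]), array([219.524, 157.636]), array([237.757, 203.712]), array([180.338, 141.326]), array([222.747, 443.617])]
-0.43 side [array([320.073, 203.145]), array([320.347, 191.265]), array([348.993, 290.954]), array([244.474,  32.663]), array([243.699, 300.623])]
-0.43 wrist [array([418.974, 310.203]), array([419.415, 291.606]), array([415.636, 506.031]), array([ 428.24 , -273.907]), array([417.326, 271.047])]
```

View pics/scene6c.png

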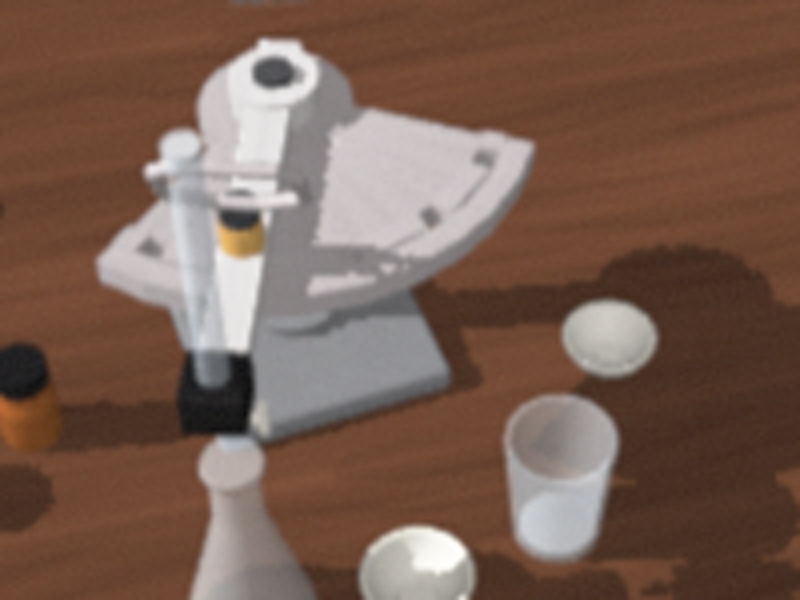

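View pics/side6c.png

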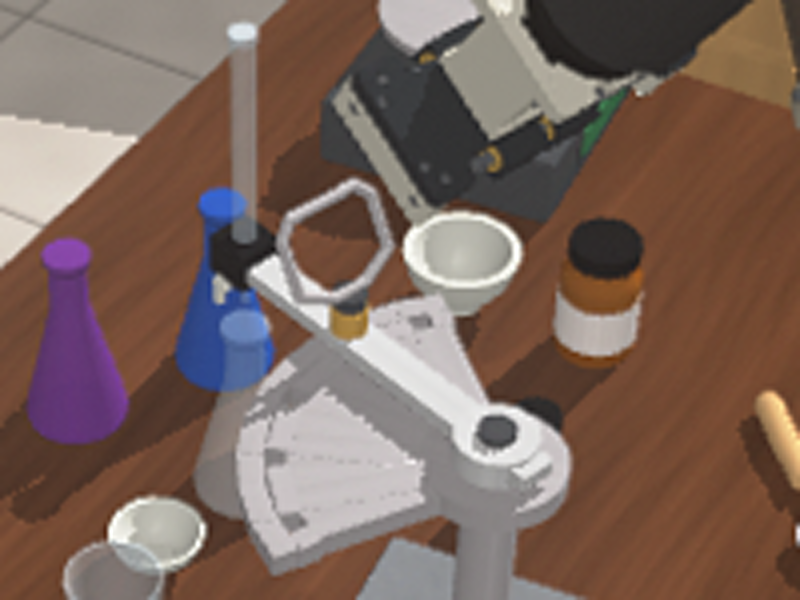

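View pics/wrist6c.png

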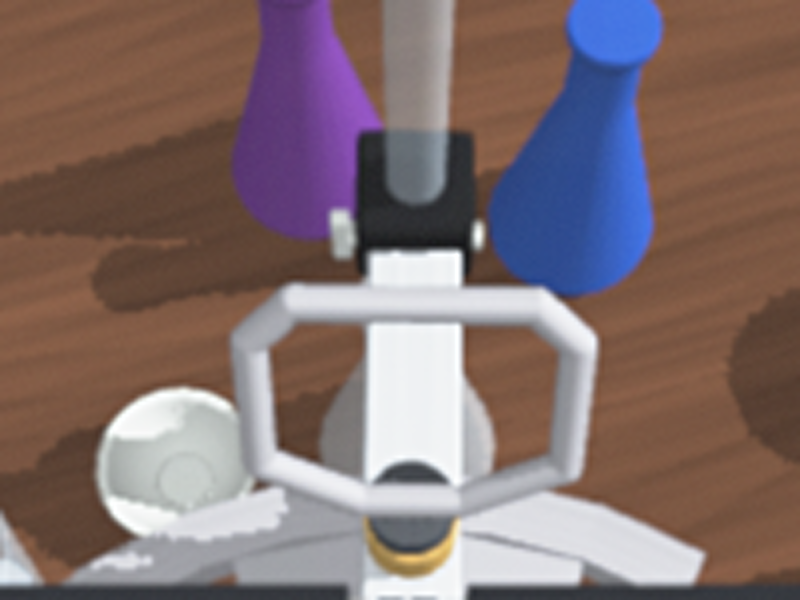

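Run:
```python
from h import *
A,B=Cam("scene"),Cam("side")
# ring ends, bush, head: before (0) vs after (6) at same zoom
for n,x,y,x6,y6 in(("scene",255,205,225,205),("side",295,150,310,145)):
    a=cv2.imread(f"pics/{n}0.png")[y:y+50,x:x+50]; b=cv2.imread(f"pics/{n}6.png")[y6:y6+50,x6:x6+50]
    cv2.imwrite(f"pics/{n}cmp.png",cv2.resize(np.hstack([a,b]),None,fx=8,fy=8,interpolation=cv2.INTER_CUBIC))
a=cv2.imread("pics/wrist1.png")[130:280,220:420];cv2.imwrite("pics/w1c.png",cv2.resize(a,None,fx=4,fy=4,interpolation=cv2.INTER_CUBIC))
```

```text
(no output)
```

View pics/scenecmp.png

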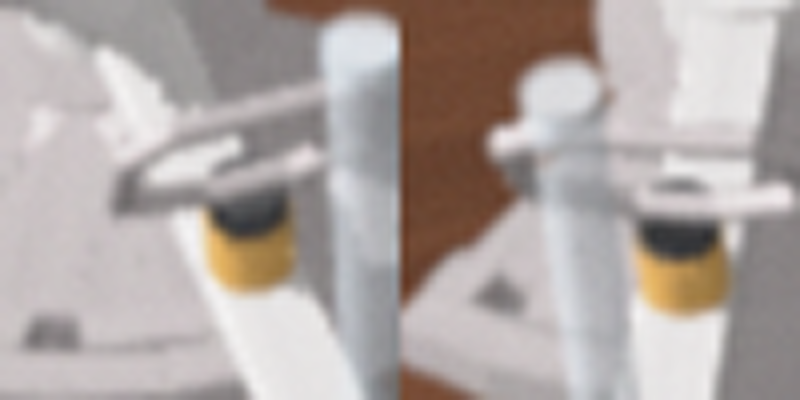

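View pics/sidecmp.png

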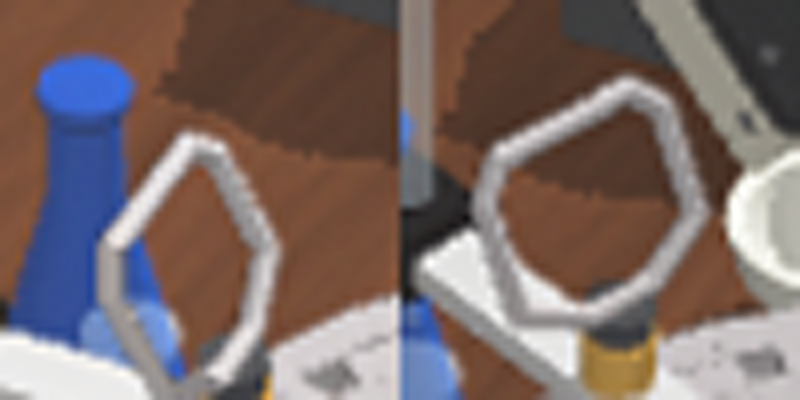

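View pics/w1c.png

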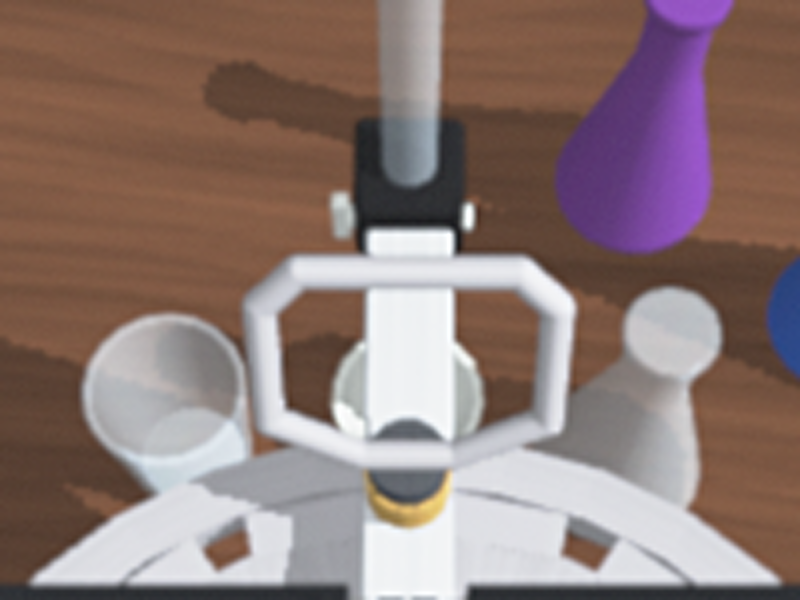

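```bash
python3 - <<'E'
import cv2,numpy as np
a=cv2.imread("pics/scene0.png");b=cv2.imread("pics/scene6.png")
def sh(n,x0,y0,x1,y1,m=6):
    r=cv2.matchTemplate(b[y0-m:y1+m,x0-m:x1+m],a[y0:y1,x0:x1],cv2.TM_CCOEFF_NORMED);_,v,_,l=cv2.minMaxLoc(r);print(n,l[0]-m,l[1]-m,round(v,3))
sh("flask",240,300,285,352);sh("beaker",322,278,360,322);sh("dish",286,310,322,340);sh("weigh",338,252,368,276)
sh("jar",195,262,217,296);sh("reagent",120,272,160,318);sh("mortar",120,315,170,358);sh("spat",140,220,197,268);sh("wash",428,188,466,250);sh("bulb",440,248,470,284)
E
python3 - <<'E'
from rig import robot
robot.job_done(); print(robot.read_t())
E
```

```text
flask 0 0 0.999
beaker 0 0 0.999
dish 0 0 1.0
weigh 0 0 0.999
jar 0 0 0.899
reagent 0 0 0.999
mortar 0 0 1.0
spat 0 0 0.972
wash 0 0 0.904
bulb -1 0 0.856
the job is handed in; nothing more can be done
the job is handed in; nothing more can be done
```

The nozzle now stands over the clear flask, with the pin down in the next hole, and the job is handed in. The last clock reading before handing in was about 17 s. I kept the gripper shut and used the closed fingertips as a hook under the ring's top bar, never pinching it.

- **Choice of flask:** the clear one (scene pixel 262, 320), not the blue (222, 362) or purple (275, 378). It stands on the robot's right, so the swing was clockwise.
- **Lift and swing:** I raised the pin about 17–18 mm, read from the lift height and about 8 N of downward force on the tool. The arm then turned to about -0.417 rad, measured from two cameras before lowering; the hole is at -0.42.
- **Pin home:** the force fell to about zero as I lowered the finger. In the scene and side views the pin head sits on the brass bush as at the start. In the wrist view the ring's offset from the predicted pixels agrees with the starting view to about 1 mm.
- **Swing after release:** the wrist view suggests roughly -0.42 to -0.43 rad, within the hole's play.
- **Other objects:** the before-and-after scene pictures show no shift for any of them, except a 1-pixel offset for the red bulb. The match was weaker for the bulb, wash bottle and dropper jar; the robot worked nowhere near the bulb or wash bottle, so I take this to be changed shadows.

The highest force I read at the wrist was about 17 N, and the arm was clear of everything when I handed in.

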